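# Put the block plane and the clamping square back into the fitted tool tray

## Task

Tidy up after the glue-up: put the block plane and the red L-shaped clamping square back into the fitted tool tray, each the right way round in the pocket cut to its outline and sitting flat on the pocket's floor. Set them down rather than dropping them, keep them upright, and leave everything else where it is.

Things in the scene. Friction and masses are not known exactly. Their poses are not given: they have to be found in the camera images.
- block_plane: Block plane: dark metal, bright lever cap, brass knob at the toe; 160 x 48 mm, 56 high, 0.6 kg, on its sole. Origin: underside centre; x to the toe, the half-round end (radius 24); the heel is square. Grip across the 48 mm width (its y) near the middle: flat cheeks from x -48 to 34 mm reach 34 mm above the sole; the cap between them rises to 56 at x = -66.
- plane_toe (a point): Tip of the plane's round toe, on its centre line: plane frame (80, 0, 7) mm.
- clamping_square: Flat red metal L: arms 100 mm long outside, 28 wide, 22 thick, dark holes, 0.2 kg. Origin: underside level, below the centre of mass (open air by the inner corner). Own frame: outer corner (-35, -35), one arm x -35..65, y -35..-7, the other ('+y arm') x -35..-7, y -35..65. Gripping the +y arm across its 28 mm at (-21, 10) holds it near balance.
- plane_pocket (a point): Centre of the plane pocket's floor: 168 x 56 mm, 12 deep, yellow floor, one end half-round; the plane's outline plus 4 mm all round. x to the round (toe) end, z up. Seated, the plane's origin and x axis match these. Brown finger recesses, equally deep, on both sides at the middle: x -20..20, out to y = 53 and -53 mm.
- square_pocket (a point): On the floor of the L pocket (the square's outline plus 4 mm all round, 108 x 108 mm, arms 36 wide, 12 deep, yellow floor): where the square's origin comes when seated, its x and y matching these. Brown finger recesses, equally deep, both sides of the +y arm: y -9..33 mm, out to x = -69 outside and x = 25 inside; none at the other arm.
- tool_tray: Fixed plywood tray 206 x 382 mm (x, y), rim 34 high, 10 thick; origin: underside centre. Holds three dark wooden inserts side by side along y, parallel to it, in changing order; each 184 x 120 mm, top 26 mm and pocket floor 14 mm above the bench. The third insert's pocket is taken by the sanding block.
- sanding_block: Cork sanding block 110 x 60 x 34 mm, lying in its own pocket in the tray; to be left there. Origin: centre of its underside.
- wax_tin: Round brass tin with a green lid, diameter 73, 32 high, on the bench; leave alone. Origin: underside centre.
- glue_bottle: White glue bottle, diameter 54, 120 high, standing; leave alone. Origin: underside centre. (A red cordless drill, 220 high, and other equipment stand farther out, fixed, clear of the work.)
- screw_bowl: White bowl with screws, rim diameter 116, 45 high; leave alone. Origin: underside centre.
- tape_measure: Yellow and black tape measure, 72 x 36, 62 high, standing; leave alone. Origin: underside centre.
Things that resemble listed ones, but are neither listed nor needed, are in the scene too. Of the things like the clamping_square, leave any that is white; of the rest the smaller one is meant.

How it is judged (in metres and radians):
At the end, for the whole second after the job is handed in: Plane and square at rest in their own pockets, right way round: within 7 mm of the pocket point in x and y, 3 mm in height, 0.12 rad of turn, 0.05 rad of tilt, toe at the round end; sanding block, tin, bottle, bowl and tape within 25 mm of their starts (x of block_plane in the frame of plane_pocket between -0.007 and 0.007 m and y of block_plane in the frame of plane_pocket between -0.007 and 0.007 m and z of block_plane in the frame of plane_pocket between -0.003 and 0.003 m and angle between the x axis of block_plane and the x axis of plane_pocket, either way round below 0.12 rad and angle between each of block_plane, clamping_square's own z axis and vertical below 0.05 rad and linear speed of each of block_plane, clamping_square below 0.02 m/s and x of plane_toe in the frame of plane_pocket above 0.07 m and x of clamping_square in the frame of square_pocket between -0.007 and 0.007 m and y of clamping_square in the frame of square_pocket between -0.007 and 0.007 m and z of clamping_square in the frame of square_pocket between -0.003 and 0.003 m and angle between the x axis of clamping_square and the x axis of square_pocket, either way round below 0.12 rad and distance of each of sanding_block, wax_tin, glue_bottle, screw_bowl, tape_measure from where it was at the start of the episode below 0.025 m); the robot touches nothing.
It fails at once if the plane is dropped or thrown: faster than 0.6 m/s (a free fall of about 18 mm) while the fingers do not touch it (linear speed of block_plane above 0.6 m/s and not (contact force between the fingers and block_plane above 0.1 N)).
It fails at once if the plane is tipped more than 50 degrees (angle between block_plane's own z axis and vertical above 0.87 rad).
It fails at once if the square is dropped or thrown: faster than 0.6 m/s (a free fall of about 18 mm) while the fingers do not touch it (linear speed of clamping_square above 0.6 m/s and not (contact force between the fingers and clamping_square above 0.1 N)).
It fails at once if the square is tipped more than 50 degrees (angle between clamping_square's own z axis and vertical above 0.87 rad).
It fails at once if another object is shifted or knocked over (more than 25 mm) (distance of any of sanding_block, wax_tin, glue_bottle, screw_bowl, tape_measure from where it was at the start of the episode above 0.025 m).
It also fails if it takes over 61 s, if anything falls off the work surface, if the arm or the gripper's body presses on something with over 40 N, if the wrist force passes 120 N, or if a joint passes its speed limit or range.

## Robot

A 6-joint arm with a two-finger parallel gripper is mounted at the origin on the work surface. World frame = base frame: x ahead of the robot, y to its left, z up, the work surface at z = 0. Lengths are in mm, angles in degrees, forces in N, time in s.
With the tool pointing down it reaches from about 300 to 850 mm from the base axis. Payload 4.2 kg.
Tool frame: the origin (TCP) lies at the very end of the fingers, on their centre line; the grasp point (between the pads) lies 19 mm behind it (env.tcp_to_grasp is the distance from the TCP to the grasp point, in mm); z points along the fingers, y is the line along which they close (so a half turn about z gives the same grasp; the last joint's range is limited). The gripper opens to 91 mm and grips with 3 to 60 N. Pads are 32 mm wide; open, the fingers measure 118 mm over their backs; the gripper's body (76 mm by 178 mm) begins 60 mm behind the grasp point.
Start: joints at [73.281, 18.312, 89.639, -0, 72.044, -1.146], TCP at [154.37, 553.907, 213.976] pointing down, gripper open.
Joint ranges: [-177.97, 177.97], [-48.28, 115.42], [12.27, 149.76], [-77.06, 257.06], [2.81, 150.46], [-146.56, 146.56]. Speed limits (degrees/s): [147.25, 147.25, 180, 180, 180, 180].

## Interface

Orientations are given as [roll, pitch, yaw] about the fixed x, y, z axes, in that order (R = Rz(yaw) Ry(pitch) Rx(roll)).
In Python, from workcell import env gives the robot as it stands.
- The arm moves only by the tool move_arm, never from a script. Its argument "plan" is a list of rows, each a list of 3 entries, a list of its own where there are three numbers: the shift along the world's x, y, z in cm, then the turn about the world's z in degrees, then the closure, from 0 (fully open) to 1 (shut). In form: [[[x, y, z], turn, claw], ...]. A call has 1 to 5 rows; each row shifts and turns the commanded pose from where the row before left it; what a row does not reach is not made up. A row lasts 1/10 s, in which the tool goes at most 50 mm and 8.59 degrees, less where a joint would pass 70% of its speed; a pose out of reach is approached as far as the arm can. A call is refused whole if a number of a shift passes 5 or a number of a turn 8.59, either way. A call with a gripper value outside its range is refused whole. The fingers move at their own pace and stop on an object; "squeeze" is the grip in N (left out, the last holds). Time passes only in rows, so rows that do not move let the fingers close. It gives the time, the measured TCP pose, the force, the opening and the grip force at its end, in the units of the state.
- env.state(): the state, without advancing time (a new reading comes with each control period).
- env.grab_frame(name): name is "scene" or "top" or "wrist"; returns a dict with "frame" (384x512x3 uint8, red, green, blue), "z_map" (384x512 float32, mm along the optical axis (not along the pixel's ray), 0 where there is no reading), "fovy" (degrees; the focal length in pixels is half the picture's height over the tangent of half this angle, whatever the lens; pixels are square), "cx", "cy" (the principal point, pixels), "position" and "orientation" of the camera in the world. Camera axes: x right, y down, z forward; pixel columns grow to the right and rows downward; lengths in mm; the calibration is good to about 2 mm. A picture is of the moment at which its call begins.
- env.job_done(): hands the job in; it is judged then, once.
Trained networks look in a picture, given as the dict that the camera call returned (one of the last four; its "shot" number tells which), for a name from the list of things; names that differ only in an ending like _2 or _b are one class to them, and where a whole thing is asked for, a point or a joint stands for the part that bears it (a point fixed in the world has none). Each returns a list of dicts, best first, with "score" (0 to 1); they miss things now and then, are a little off and sometimes report something else, mostly with a low value. They report only what shows in the picture. A call takes as long as a camera call. They do not tell look-alikes from the thing itself.
- env.search_frame(picture, label): "point" ([column, row] in pixels, amid what is visible of it).
- env.landmark_of(picture, label): "point" ([column, row] in pixels: a listed point, or the origin of a listed thing).
The state is a dict: "time_s": time; "qpos": joint angles; "qvel": joint speeds; "effort": joint torques, N m; "ee_pos": TCP position; "ee_rot": TCP orientation; "force": force on the tool from outside, world axes, zero at the start; "torque": the same for the moment, N m; "gripper_width": finger opening in mm; "gripper_force": force on a finger pad.
Only numpy, scipy, OpenCV 4.12 (cv2) and the standard library are available. Lean on these libraries where they do the work, as an engineer would, in place of code of your own. Each camera call takes 0.05 s, during which the arm holds its last target. There are 200 camera calls.

## Working session

There is one attempt and no reset: what is moved stays moved. The work goes in short steps, Python scripts to look and compute and a tool call to move; the robot and the scene stay as the last step left them, time stands still between calls to the robot, and variables do not carry over. Pictures are saved under pics/ and viewed, at most 11 in all, crops included, and the job is handed in when it is done.

Besides the shell and the picture viewer there is one more tool, called after "Call:" as name(argument=value, ...), one argument or row to a line, values as JSON. move_arm: Moves the arm, as the interface text tells. Its arguments: {"type":"object","properties":{"plan":{"type":"array","items":{"type":"array"}},"squeeze":{"type":"number"}},"required":["plan"]}

```bash
mkdir -p pics
cat > h.py <<'E'
import numpy as np,cv2
from scipy.spatial.transform import Rotation as R
from workcell import env
def cam(p):
    h=p["frame"].shape[0]; f=h/2/np.tan(np.radians(p["fovy"])/2)
    o=np.array(p["orientation"],float)
    M=R.from_euler('xyz',o,degrees=True).as_matrix() if o.shape==(3,) else o
    return f,M,np.array(p["position"],float)
def cloud(p):
    f,M,t=cam(p); z=p["z_map"]; v,u=np.mgrid[:z.shape[0],:z.shape[1]]
    P=np.stack([(u-p["cx"])/f*z,(v-p["cy"])/f*z,z],-1)
    W=P@M.T+t; W[z==0]=np.nan; return W
def onz(p,uv,z):
    f,M,t=cam(p); d=M@np.array([(uv[0]-p["cx"])/f,(uv[1]-p["cy"])/f,1]); return t+d*(z-t[2])/d[2]
def save(p,n): cv2.imwrite(f"pics/{n}.png",p["frame"][...,::-1])
E
python3 - <<'E'
from h import *
p=env.grab_frame("top");save(p,"top1")
print(p["position"],p["orientation"],p["fovy"],env.state()["ee_rot"])
W=cloud(p)
np.savez("top1.npz",W=W,f=p["frame"])
for n in ["block_plane","clamping_square","sanding_block","plane_pocket","square_pocket","plane_toe","tool_tray"]:
    for fn in (env.search_frame,env.landmark_of):
        try:
            for d in fn(p,n): print(n,fn.__name__,np.round(d["point"]),round(d["score"],2),np.round(onz(p,d["point"],14)))
        except Exception as e: print(n,e)
E
```

```text
[ 371.37300231  -61.83850608 1065.44155427] [-168.83914666    1.35326567  -88.25540216] 53.33871795297865 [-1.79903909e+02 -3.78041690e-04  1.64426588e+02]
block_plane call [375. 216.] 0.78 [ 526. -363.   14.]
block_plane call [373. 213.] 0.81 [ 533. -357.   14.]
clamping_square call [325. 296.] 0.94 [ 307. -223.   14.]
clamping_square call [208. 272.] 0.73 [359.  89.  14.]
clamping_square call [298. 233.] 0.7 [ 471. -153.   14.]
clamping_square call [315. 298.] 0.92 [ 302. -199.   14.]
clamping_square call [206. 280.] 0.84 [338.  94.  14.]
clamping_square call [299. 234.] 0.64 [ 469. -154.   14.]
sanding_block call [123. 180.] 0.96 [607. 346.  14.]
sanding_block call [126. 179.] 0.66 [611. 338.  14.]
plane_pocket call [206. 188.] 0.77 [591. 108.  14.]
plane_pocket call [208. 189.] 0.81 [589. 103.  14.]
square_pocket call [374. 216.] 0.41 [ 525. -360.   14.]
square_pocket call [399. 290.] 0.35 [ 327. -419.   14.]
square_pocket call [170. 191.] 0.62 [580. 211.  14.]
plane_toe call [376. 213.] 0.86 [ 534. -367.   14.]
plane_toe call [392. 187.] 0.97 [ 606. -413.   14.]
plane_toe call [296. 232.] 0.42 [ 475. -147.   14.]
tool_tray call [160. 220.] 0.81 [497. 233.  14.]
```

View pics/top1.png

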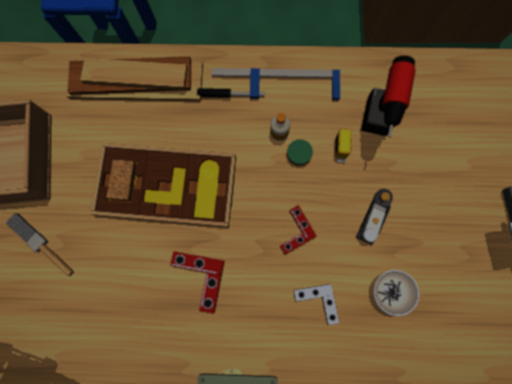

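```bash
cat >> h.py <<'E'
from scipy.optimize import minimize
L=np.array([[-35,-35],[65,-35],[65,-7],[-7,-7],[-7,65],[-35,65]],float)
a=np.radians(np.arange(-90,91,10))
PL=np.vstack([[[-80,24],[-80,-24]],np.c_[56+24*np.cos(a),24*np.sin(a)]])
PP=np.vstack([[[-84,28],[-84,-28]],np.c_[56+28*np.cos(a),28*np.sin(a)]])
LP=np.array([[-39,-39],[69,-39],[69,-3],[-3,-3],[-3,69],[-39,69]],float)
def ortho(p,z,c,half=130,s=1.0):
    "image of the plane z: px (i,j) <-> world x=c0-half+j*s, y=c1-half+i*s"
    f,M,t=cam(p); n=int(2*half/s)
    g=np.arange(n)*s-half; X,Y=np.meshgrid(c[0]+g,c[1]+g)
    P=(np.stack([X,Y,np.full_like(X,z)],-1)-t)@M
    return cv2.remap(p["frame"],(P[...,0]/P[...,2]*f+p["cx"]).astype(np.float32),(P[...,1]/P[...,2]*f+p["cy"]).astype(np.float32),cv2.INTER_LINEAR)
def hsv(im): return cv2.cvtColor(im,cv2.COLOR_RGB2HSV).astype(int)
def fit(mask,poly,c,half,yaw0,xy0=None,s=1.0,spread=(0,)):
    best=None; xy0=c if xy0 is None else xy0
    def place(q):
        r=np.radians(q[2]); P=poly@np.array([[np.cos(r),np.sin(r)],[-np.sin(r),np.cos(r)]])+q[:2]
        return (P-np.array(c[:2])+half)/s
    def cost(q):
        m=np.zeros(mask.shape,np.uint8); cv2.fillPoly(m,[np.round(place(q)*16).astype(np.int32)],255,cv2.LINE_AA,4)
        m=m/255.; return 1-np.minimum(m,mask).sum()/np.maximum(m,mask).sum()
    for dy in spread:
        q0=np.array([xy0[0],xy0[1],yaw0+dy],float)
        sx=q0+np.array([[0,0,0],[12,0,0],[0,12,0],[0,0,10]])
        r=minimize(cost,q0,method="Nelder-Mead",options=dict(initial_simplex=sx,xatol=.05,fatol=1e-5))
        r=minimize(cost,r.x,method="Nelder-Mead",options=dict(initial_simplex=r.x+np.array([[0,0,0],[4,0,0],[0,4,0],[0,0,4]]),xatol=.02,fatol=1e-6))
        if best is None or r.fun<best.fun: best=r
    return best.x,1-best.fun,place(best.x)
def red(im): h=hsv(im); return (((h[...,0]<8)|(h[...,0]>170))&(h[...,1]>150)&(h[...,2]>60)).astype(float)
def yel(im): h=hsv(im); return ((h[...,0]>18)&(h[...,0]<36)&(h[...,1]>130)&(h[...,2]>90)).astype(float)
def clean(m,k=13,keep=True):
    m=cv2.morphologyEx(m.astype(np.uint8),cv2.MORPH_CLOSE,cv2.getStructuringElement(cv2.MORPH_ELLIPSE,(k,k)))
    n,l,st,_=cv2.connectedComponentsWithStats(m); 
    return (l==1+np.argmax(st[1:,4])).astype(float)
E
cat > a.py <<'E'
from h import *
import sys
p=env.grab_frame("top"); W=cloud(p); out=[]
def do(name,z,c,half,maskf,poly,yaw0,spread=(0,),k=13):
    im=ortho(p,z,c,half); m=clean(maskf(im),k); q,s,pl=fit(m,poly,c,half,yaw0,spread=spread)
    o=im.copy(); cv2.polylines(o,[np.round(pl).astype(int)],True,(0,255,0),1)
    o=cv2.flip(cv2.transpose(o),-1)
    out.append(cv2.resize(o,(390,290) if 0 else (290,290))); out.append(cv2.resize(cv2.flip(cv2.transpose((m*255).astype(np.uint8)),-1),(290,290))[...,None].repeat(3,2))
    print(name,np.round(q,1),round(s,3),int(m.sum()))
do("square",22,(465,-153),80,red,L,35,(-10,0,10))
do("planepkt",14,(591,106),105,yel,PP,0,(-10,0))
do("squarepkt",14,(590,210),75,yel,LP,0,(-10,0))
# plane by height
pts=W[np.isfinite(W).all(-1)]; c=np.array((526,-363));half=120
q=pts[(pts[:,2]>12)&(abs(pts[:,0]-c[0])<110)&(abs(pts[:,1]-c[1])<110)]
print("plane",len(q),np.round(q.mean(0)),np.round(np.percentile(q,[1,99],axis=0)),cv2.minAreaRect(q[:,:2].astype(np.float32)))
print("tray z",np.nanmedian(W[185:190,200:210],axis=(0,1)))
np.save("pl.npy",q)
cv2.imwrite("pics/fit1.png",np.vstack([np.hstack(out[::2][:3]),np.hstack(out[1::2][:3])])[:,:800,::-1])
E
python3 a.py
```

```text
square [ 477.1 -154.1   31.1] 0.537 2670
planepkt [591.2 106.1  -3.6] 0.958 9147
squarepkt [581.3 214.2  -3.9] 0.929 6459
plane 1001 [ 522. -360.   32.] [[ 453. -408.   12.]
 [ 600. -318.   59.]] ((527.5797119140625, -364.6368408203125), (48.80355453491211, 163.2193603515625), 64.99325561523438)
tray z [593.71085824 113.05938135  14.66471282]
```

View pics/fit1.png

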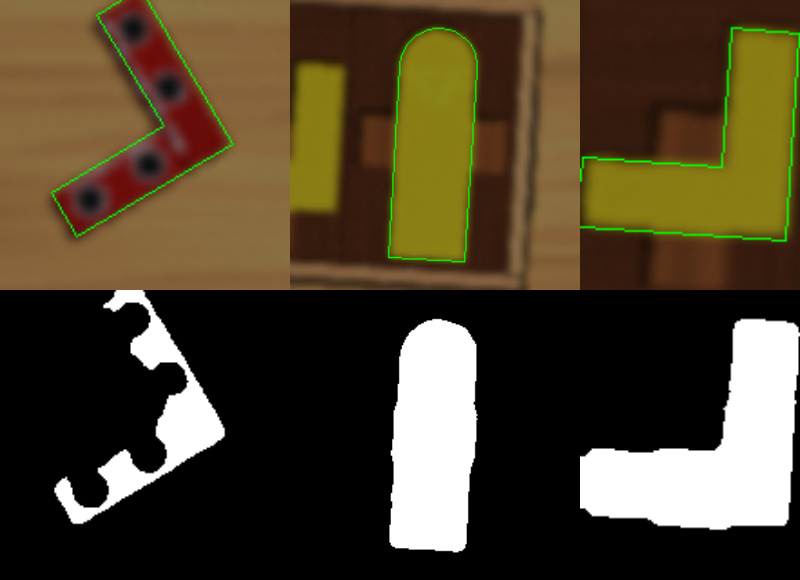

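Call:
move_arm(
  plan=[
    [[2, -4.4, 0.3], -0.6, 0],
    [[2, -4.4, 0.3], -0.6, 0],
    [[2, -4.4, 0.3], -0.6, 0],
    [[2, -4.4, 0.3], -0.6, 0],
    [[2, -4.4, 0.3], -0.6, 0],
  ],
)

```text
time_s: 1.3
ee_pos: [254.8, 332.2, 229.2]
ee_rot: [180.0, 0.0, 161.5]
force: [0.6, 1.0, 0.4]
gripper_width: 91.1
gripper_force: 0.0
```

Call:
move_arm(
  plan=[
    [[2, -4.4, 0.3], -0.6, 0],
    [[2, -4.4, 0.3], -0.6, 0],
    [[2, -4.4, 0.3], -0.6, 0],
    [[2, -4.4, 0.3], -0.6, 0],
    [[2, -4.4, 0.3], -0.6, 0],
  ],
)

```text
time_s: 1.8
ee_pos: [354.8, 112.1, 244.5]
ee_rot: [179.9, 0.1, 158.4]
force: [1.3, 0.8, -0.1]
gripper_width: 90.9
gripper_force: 0.0
```

Call:
move_arm(
  plan=[
    [[2, -4.4, 0.3], -0.6, 0],
    [[2, -4.4, 0.3], -0.6, 0],
    [[2, -4.4, 0.3], -0.6, 0],
    [[2, -4.4, 0.3], -0.6, 0],
    [[2, -4.4, 0.3], -0.6, 0],
  ],
)

```text
time_s: 2.3
ee_pos: [454.8, -108.2, 259.4]
ee_rot: [180.0, 0.0, 155.4]
force: [1.4, 0.0, -0.1]
gripper_width: 91.3
gripper_force: 0.0
```

Run:
```python
from h import *
p=env.grab_frame("wrist");save(p,"w1")
s=env.state();print(p["position"],p["orientation"],p["fovy"],s["ee_pos"],s["ee_rot"],s["time_s"])
for q in [(477,-154,22),(581,214,14),(591,106,14),(527,-364,0)]:
    f,M,t=cam(p);P=(np.array(q)-t)@M;print(q,P[:2]/P[2]*f+[p["cx"],p["cy"]])
```

```text
[385.2066234  -76.30075895 430.5027687 ] [ 1.64459273e+02 -2.81390143e-02  6.53097619e+01] 69.66166118760654 [ 458.45076831 -114.60470753  259.52596448] [-179.7547115     0.40433807  155.16888465] 2.35
(477, -154, 22) [235.70135082 187.90824255]
(581, 214, 14) [485.52269912 148.68983895]
(591, 106, 14) [417.7056011 183.3908716]
(527, -364, 0) [140.78511562 257.90751704]
```

View pics/w1.png

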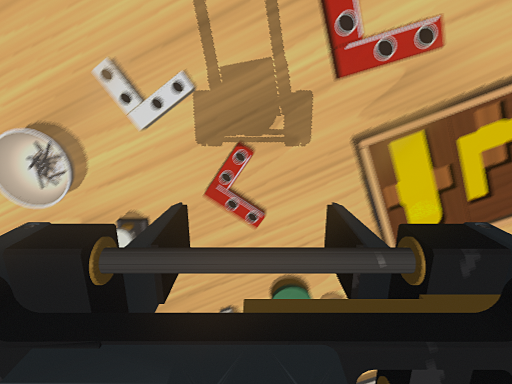

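```bash
cat > b.py <<'E'
from h import *
def sq(p,c,half=85,yaw=31,z=22,name=None):
    im=ortho(p,z,c,half,.5); r=clean(red(im),9)
    m=cv2.morphologyEx(r.astype(np.uint8),cv2.MORPH_CLOSE,np.ones((31,31)))
    h=hsv(im); m=clean(np.where((r>0)|((m>0)&((h[...,1]<110)|(h[...,2]<70))),1,0),7)
    q,s,pl=fit(m,L,c,half,yaw,s=.5,spread=(-8,0,8))
    if name:
        o=im.copy();cv2.polylines(o,[np.round(pl).astype(int)],True,(0,255,0),1)
        cv2.imwrite(f"pics/{name}.png",np.hstack([o[...,::-1],(m*255).astype(np.uint8)[...,None].repeat(3,2)]))
    return q,s
if __name__=="__main__":
    for cn in ("wrist","top"):
        p=env.grab_frame(cn); print(cn,sq(p,(477,-154),name="sq_"+cn))
    a,b=[cv2.imread(f"pics/sq_{n}.png") for n in("wrist","top")]
    cv2.imwrite("pics/sq.png",cv2.resize(np.vstack([a,b]),(600,600)))
E
python3 b.py
```

```text
wrist (array([ 476.26066621, -153.09019953,   31.64683261]), np.float64(0.8911390357955151))
top (array([ 466.07954278, -138.28179333,   30.5499887 ]), np.float64(0.07863917895933692))
```

View pics/sq.png

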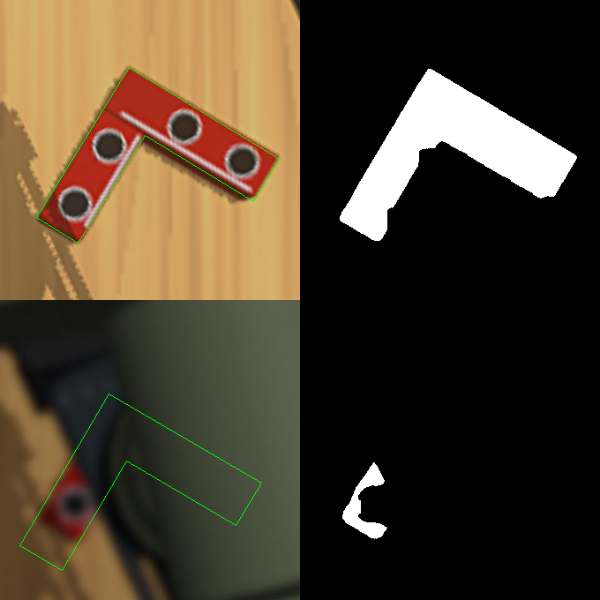

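Call:
move_arm(
  plan=[
    [[1, -4.6, 0], 0, 0],
    [[1, -4.6, 0], 0, 0],
    [[1, -4.6, 0], 0, 0],
    [[0, 0, 0], 0, 0],
  ],
)

```text
time_s: 2.85
ee_pos: [485.1, -247.2, 258.3]
ee_rot: [-179.9, 0.0, 155.3]
force: [-0.6, 0.4, -0.1]
gripper_width: 91.0
gripper_force: 0.0
```

Run:
```python
from h import *
p=env.grab_frame("wrist");save(p,"w2")
W=cloud(p);pts=W[np.isfinite(W).all(-1)];c=(527,-364)
# cheeks band, cut by the arm's own points excluded by height
q=pts[(pts[:,2]>10)&(pts[:,2]<66)&(np.hypot(pts[:,0]-c[0],pts[:,1]-c[1])<95)]
print(len(q),np.round(np.percentile(q,[1,99],axis=0)),cv2.minAreaRect(q[:,:2].astype(np.float32)))
a=np.load("pl.npy")
for n,x in(("w",q),("t",a)):
  for lo,hi in((10,30),(30,37),(37,70)):
    y=x[(x[:,2]>lo)&(x[:,2]<hi)]; print(n,lo,len(y),cv2.minAreaRect(y[:,:2].astype(np.float32)) if len(y)>5 else "")
for n in("block_plane","plane_toe"):
    for d in env.landmark_of(p,n): print(n,d["score"],onz(p,d["point"],0 if n[0]=="b" else 7))
print(env.state()["ee_pos"])
```

```text
2474 [[ 452. -402.   13.]
 [ 581. -317.   58.]] ((515.3570556640625, -359.89935302734375), (48.36647033691406, 138.26806640625), 65.03035736083984)
w 10 960 ((517.1261596679688, -360.28997802734375), (47.602237701416016, 134.73638916015625), 65.0429916381836)
w 30 488 ((513.1754150390625, -358.884033203125), (48.309383392333984, 124.86386108398438), 65.13294219970703)
w 37 1026 ((485.9059143066406, -346.193115234375), (36.02444076538086, 73.306884765625), 65.21875762939453)
t 10 410 ((529.295654296875, -365.18963623046875), (48.645751953125, 159.63206481933594), 65.15786743164062)
t 30 251 ((523.232666015625, -362.6097412109375), (48.54508590698242, 144.0853729248047), 65.31620788574219)
t 37 340 ((515.216552734375, -358.4495849609375), (44.819297790527344, 135.65208435058594), 65.54125213623047)
block_plane 0.67 [ 532.81209537 -371.00412502    0.        ]
plane_toe 0.56 [ 605.55767974 -403.06103484    7.        ]
[ 483.91449012 -242.53084362  258.76874179]
```

View pics/w2.png

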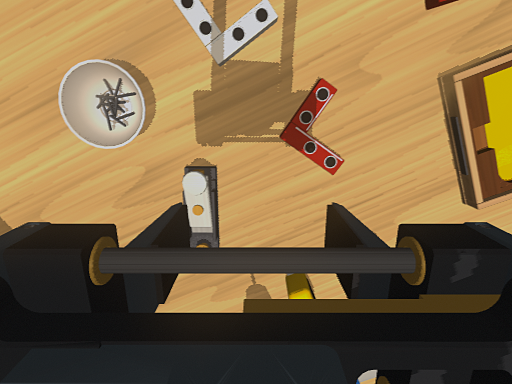

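Call:
move_arm(
  plan=[
    [[1.4, -4.0, -1], -0.4, 0],
    [[1.4, -4.0, -1], 0, 0],
    [[1.4, -4.0, -1], 0, 0],
    [[0, 0, -4], 0, 0],
    [[0, 0, -4], 0, 0],
  ],
)

```text
time_s: 3.5
ee_pos: [527.4, -363.1, 148.8]
ee_rot: [180.0, 0.1, 155.1]
force: [0.9, 0.0, -0.8]
gripper_width: 91.3
gripper_force: 0.0
```

Call:
move_arm(
  plan=[
    [[0, 0, -4], 0, 0],
    [[0, 0, -4], 0, 0],
    [[0, 0, -3.5], 0, 0],
    [[0, 0, -2], 0, 0],
    [[0, 0, -0.8], 0, 0],
  ],
)

```text
time_s: 4.0
ee_pos: [525.4, -360.8, 4.1]
ee_rot: [179.9, -0.3, 155.2]
force: [-0.4, -0.1, 0.2]
gripper_width: 91.6
gripper_force: 0.0
```

Call:
move_arm(
  plan=[
    [[0, 0, 0], 0, 0],
    [[0, 0, 0], 0, 0.4],
    [[0, 0, 0], 0, 0.6],
    [[0, 0, 0], 0, 1],
    [[0, 0, 0], 0, 1],
  ],
  squeeze=40,
)

```text
time_s: 4.5
ee_pos: [526.7, -364.4, 6.9]
ee_rot: [-180.0, 0.1, 155.0]
force: [0.1, -0.8, 0.5]
gripper_width: 61.7
gripper_force: 0.0
```

Call:
move_arm(
  plan=[
    [[0, 0, 0], 0, 1],
    [[0, 0, 0], 0, 1],
    [[0, 0, 0], 0, 1],
  ],
)

```text
time_s: 4.8
ee_pos: [526.4, -364.3, 6.2]
ee_rot: [-180.0, 0.0, 155.0]
force: [-1.4, -0.0, 1.5]
gripper_width: 47.8
gripper_force: 40.0
```

Call:
move_arm(
  plan=[
    [[0, 0, 2], 0, 1],
    [[0, 0, 4], 0, 1],
    [[1.5, 4.1, 1.7], 2.4, 1],
    [[1.5, 4.1, 1.7], 2.4, 1],
    [[1.5, 4.1, 1.7], 2.4, 1],
  ],
)

```text
time_s: 5.3
ee_pos: [570.5, -239.5, 116.2]
ee_rot: [180.0, -0.2, 162.2]
force: [0.6, -0.3, -5.7]
gripper_width: 47.6
gripper_force: 40.0
```

Call:
move_arm(
  plan=[
    [[1.5, 4.1, 1.7], 2.4, 1],
    [[1.5, 4.1, 1.7], 2.4, 1],
    [[1.5, 4.1, 1.7], 2.4, 1],
    [[1.5, 4.1, 1.7], 2.4, 1],
    [[1.5, 4.1, 1.7], 2.4, 1],
  ],
)

```text
time_s: 5.8
ee_pos: [645.7, -34.3, 200.9]
ee_rot: [180.0, -0.2, 174.3]
force: [0.9, -0.3, -4.7]
gripper_width: 48.0
gripper_force: 40.0
```

Call:
move_arm(
  plan=[
    [[1.5, 4.1, 1.7], 2.2, 1],
    [[0, 0, 0], 0, 1],
    [[0, 0, 0], 0, 1],
    [[0, 0, 0], 0, 1],
  ],
)

```text
time_s: 6.2
ee_pos: [660.1, 4.2, 217.1]
ee_rot: [-180.0, -0.2, 176.4]
force: [-0.7, -0.2, -5.7]
gripper_width: 47.7
gripper_force: 40.0
```

```bash
cat > c.py <<'E'
from h import *
p=env.grab_frame("wrist");save(p,"w3");out=[];st=env.state();print(st["ee_pos"],st["ee_rot"],p["position"])
def do(name,z,c,half,poly,yaw0):
    im=ortho(p,z,c,half,.5); m=clean(yel(im),13); q,s,pl=fit(m,poly,c,half,yaw0,s=.5)
    o=im.copy(); cv2.polylines(o,[np.round(pl).astype(int)],True,(255,0,255),1)
    out.append(cv2.resize(o,(400,400)));print(name,np.round(q,1),round(s,3))
do("planepkt",14,(591,106),110,PP,-3.6)
do("squarepkt",14,(581,214),100,LP,-3.9)
cv2.imwrite("pics/pk.png",np.vstack([np.hstack(out)[...,::-1]]))
E
python3 c.py; python3 -c "
import cv2,numpy as np
a=cv2.imread('pics/w3.png');b=cv2.imread('pics/pk.png')
cv2.imwrite('pics/v3.png',np.vstack([cv2.resize(a,(800,600))[::2,::2].repeat(1,0) if 0 else np.hstack([cv2.resize(a,(266,200)),np.zeros((200,534,3),np.uint8)]),b]))"
```

```text
[660.23819827   3.82202065 217.30996787] [-179.97335081   -0.2007139   176.35156142] [584.65138257   9.44062059 388.56831271]
planepkt [591.  106.   -3.6] 0.976
squarepkt [582.6 214.6  -3.2] 0.878
```

View pics/v3.png

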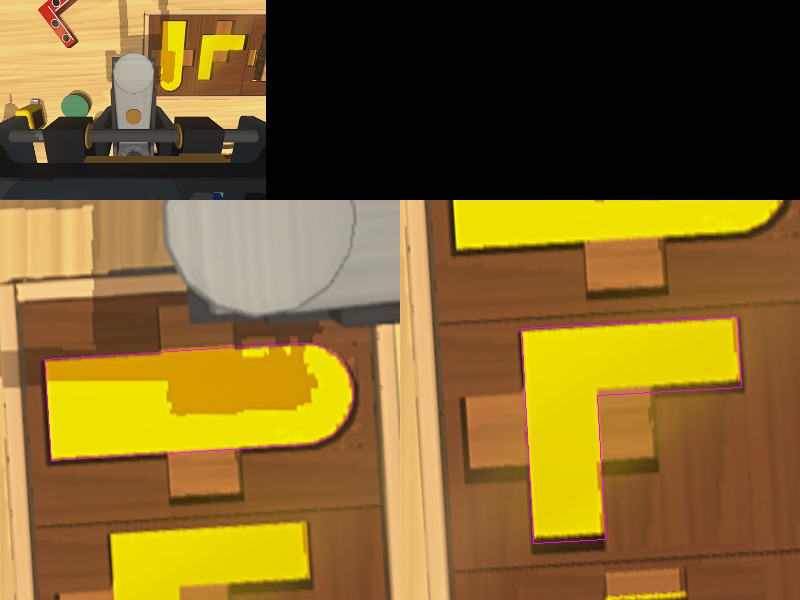

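```bash
cat > d.py <<'E'
from h import *
def pk(p,c,half,poly,yaw0,s=.5):
    t=cam(p)[2]; im=ortho(p,14,c,half,s); mask=clean(yel(im),9)
    def fill(P):
        m=np.zeros(mask.shape,np.uint8);cv2.fillPoly(m,[np.round((P-np.array(c)+half)/s*16).astype(np.int32)],255,cv2.LINE_AA,4);return m/255.
    def cost(q):
        r=np.radians(q[2]);P=poly@np.array([[np.cos(r),np.sin(r)],[-np.sin(r),np.cos(r)]])+q[:2]
        m=fill(P)*fill(P+(P-t[:2])*12/(t[2]-26)); return 1-np.minimum(m,mask).sum()/np.maximum(m,mask).sum()
    q=np.array([*c,yaw0],float)
    for d in(6,3): q=(r:=minimize(cost,q,method="Nelder-Mead",options=dict(initial_simplex=q+np.array([[0,0,0],[d,0,0],[0,d,0],[0,0,d]]),xatol=.02,fatol=1e-6))).x
    return np.round(q,1),round(1-r.fun,3)
if __name__=="__main__":
    for n in("wrist","top"):
        p=env.grab_frame(n); print(n,pk(p,(591,106),105,PP,-3.6),pk(p,(582,214),90,LP,-3.6))
E
python3 d.py
```

```text
wrist (array([591. , 105.3,  -3.6]), np.float64(0.975)) (array([582.7, 211.2,  -2.8]), np.float64(0.886))Traceback (most recent call last):
  File "d.py", line 14, in <module>
    p=env.grab_frame(n); print(n,pk(p,(591,106),105,PP,-3.6),pk(p,(582,214),90,LP,-3.6))
                                 ~~^^^^^^^^^^^^^^^^^^^^^^^^^
  File "d.py", line 3, in pk
    t=cam(p)[2]; im=ortho(p,14,c,half,s); mask=clean(yel(im),9)
                                               ~~~~~^^^^^^^^^^^
  File "h.py", line 49, in clean
    return (l==1+np.argmax(st[1:,4])).astype(float)
                 ~~~~~~~~~^^^^^^^^^^
    return _wrapfunc(a, 'argmax', axis=axis, out=out, **kwds)
    return bound(*args, **kwds)
ValueError: attempt to get argmax of an empty sequence
```

Run:
```python
from h import *
p=env.grab_frame("wrist");W=cloud(p);P=W[np.isfinite(W).all(-1)]
t=np.array([660.1,4.0,211]);r=np.radians(-3.6)
D=P-t; a=D[:,0]*np.cos(r)+D[:,1]*np.sin(r); b=-D[:,0]*np.sin(r)+D[:,1]*np.cos(r)
k=(D[:,2]>-10)&(D[:,2]<75)&(abs(b)<35)&(a<-20)
print(k.sum())
for lo,hi in((-5,8),(8,20),(20,35),(35,48),(48,60)):
    j=k&(D[:,2]>lo)&(D[:,2]<hi); print(lo,hi,j.sum(),np.round(np.percentile(a[j],[0,1,3,50]),1) if j.sum() else"",np.round(np.percentile(b[j],[1,99]),1) if j.sum() else "")
```

```text
9679
-5 8 0  
8 20 361 [-76.4 -76.4 -76.4 -73. ] [-24.   23.9]
20 35 606 [-58.5 -58.4 -57.4 -40.1] [-24.   23.8]
35 48 2946 [-72.1 -45.7 -42.8 -31.4] [-22.9  22.6]
48 60 5766 [-79.9 -79.  -77.7 -61.3] [-16.9  16.8]
```

Call:
move_arm(
  plan=[
    [[-1.8, 2.54, -2], 0, 1],
    [[-1.8, 2.54, -2], 0, 1],
    [[-1.8, 2.54, -2], 0, 1],
    [[-1.8, 2.54, -2], 0, 1],
    [[0, 0, -4], 0, 1],
  ],
)

```text
time_s: 6.9
ee_pos: [589.1, 109.1, 100.9]
ee_rot: [179.8, 0.3, 176.5]
force: [2.6, -0.1, -6.0]
gripper_width: 47.7
gripper_force: 40.0
```

Call:
move_arm(
  plan=[
    [[0, 0, -3], 0, 1],
    [[0, 0, 0], 0, 1],
    [[0, 0, 0], 0, 1],
  ],
)

```text
time_s: 7.2
ee_pos: [589.8, 106.0, 69.4]
ee_rot: [180.0, 0.0, 176.4]
force: [0.9, -0.6, -4.0]
gripper_width: 47.5
gripper_force: 40.0
```

Run:
```python
from h import *
for i in range(3):
    p=env.grab_frame("wrist");s=env.state();print(s["ee_pos"],s["ee_rot"])
save(p,"w4")
W=cloud(p);P=W[np.isfinite(W).all(-1)]
t=np.array(s["ee_pos"])-[0,0,6];r=np.radians(-3.6)
D=P-t; a=D[:,0]*np.cos(r)+D[:,1]*np.sin(r); b=-D[:,0]*np.sin(r)+D[:,1]*np.cos(r)
for lo,hi in((8,20),(48,60)):
    j=(abs(b)<35)&(a<-20)&(D[:,2]>lo)&(D[:,2]<hi); print(j.sum(),np.round(np.percentile(a[j],[0,1,3]),1),np.round(np.percentile(b[j],[1,99]),1))
```

```text
[590.92723022 106.19075913  70.59349011] [1.79954876e+02 1.78724182e-01 1.76376202e+02]
[591.31465589 106.30584683  71.14892526] [179.93825491   0.25019546 176.37974316]
[591.23979405 106.36730353  71.23558184] [179.93496509   0.25506268 176.38130694]
373 [-76.9 -76.9 -76.9] [-23.8  24. ]
5284 [-80.7 -79.8 -78.5] [-16.5  16.8]
```

View pics/w4.png

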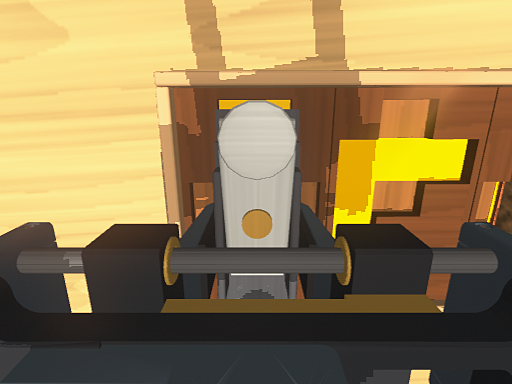

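Call:
move_arm(
  plan=[
    [[-0.2, -0.1, -1], 0, 1],
    [[0, 0, 0], 0, 1],
    [[0, 0, 0], 0, 1],
    [[0, 0, 0], 0, 1],
  ],
)

```text
time_s: 7.75
ee_pos: [587.5, 105.5, 59.2]
ee_rot: [180.0, 0.0, 176.4]
force: [1.3, -0.2, -5.8]
gripper_width: 47.5
gripper_force: 40.0
```

Run:
```python
from h import *
p=env.grab_frame("wrist");s=env.state();print(s["ee_pos"],s["ee_rot"],s["force"],s["torque"])
```

```text
[587.57057709 105.55926149  59.17720904] [1.79987572e+02 2.67706876e-02 1.76429547e+02] [ 0.55407976  0.7332211  -5.09500853] [ 0.06235021 -0.0249968   0.02042771]
```

Call:
move_arm(
  plan=[
    [[0.05, 0, -2], 0, 1],
    [[0, 0, -0.9], 0, 1],
    [[0, 0, -0.3], 0, 1],
    [[0, 0, 0], 0, 1],
    [[0, 0, 0], 0, 1],
  ],
)

```text
time_s: 8.3
ee_pos: [588.5, 105.6, 27.5]
ee_rot: [180.0, 0.1, 176.4]
force: [-0.9, 0.4, -5.4]
gripper_width: 47.8
gripper_force: 40.0
```

Call:
move_arm(
  plan=[
    [[0, 0, -0.2], 0, 1],
    [[0, 0, -0.2], 0, 1],
    [[0, 0, -0.2], 0, 1],
    [[0, 0, 0], 0, 1],
  ],
)

```text
time_s: 8.7
ee_pos: [589.5, 105.6, 21.4]
ee_rot: [180.0, 0.2, 176.4]
force: [3.4, -0.4, -5.5]
gripper_width: 48.0
gripper_force: 42.1
```

Call:
move_arm(
  plan=[
    [[0, 0, -0.1], 0, 1],
    [[0, 0, -0.1], 0, 1],
    [[0, 0, 0], 0, 1],
    [[0, 0, 0], 0, 1],
  ],
)

```text
time_s: 9.1
ee_pos: [589.6, 105.6, 20.3]
ee_rot: [180.0, 0.2, 176.4]
force: [5.2, 0.3, 2.7]
gripper_width: 47.7
gripper_force: 41.6
```

Call:
move_arm(
  plan=[
    [[0.15, 0, 0], 0, 1],
    [[0, 0, 0], 0, 1],
    [[0, 0, 0], 0, 0.3],
    [[0, 0, 0], 0, 0.3],
    [[0, 0, 0], 0, 0.3],
  ],
)

```text
time_s: 9.6
ee_pos: [589.6, 105.9, 19.0]
ee_rot: [180.0, 0.0, 176.4]
force: [3.6, 1.9, 1.2]
gripper_width: 63.8
gripper_force: 1.6
```

Call:
move_arm(
  plan=[
    [[0, 0, 0.5], 0, 0.3],
    [[0, 0, 2], 0, 0.3],
    [[0, 0, 4], 0, 0.3],
    [[0, 0, 5], 0, 0.3],
    [[0, 0, 5], 0, 0.2],
  ],
)

```text
time_s: 10.1
ee_pos: [586.8, 104.8, 184.4]
ee_rot: [-179.9, -0.4, 176.4]
force: [0.9, 0.0, -1.1]
gripper_width: 69.0
gripper_force: 0.0
```

Call:
move_arm(
  plan=[
    [[0, 0, 4], 0, 0.2],
    [[0, 0, 4], 0, 0.2],
    [[0, 0, 0], 0, 0.2],
  ],
)

```text
time_s: 10.4
ee_pos: [590.4, 105.4, 269.8]
ee_rot: [179.9, 0.4, 176.4]
force: [0.3, 0.1, 0.6]
gripper_width: 72.7
gripper_force: 0.0
```

Run:
```python
from h import *
from d import pk
p=env.grab_frame("wrist");s=env.state();print(s["ee_pos"],s["time_s"],p["position"]);save(p,"w5")
W=cloud(p);P=W[np.isfinite(W).all(-1)]
t=np.array([591,105.3,14]);r=np.radians(-3.6)
D=P-t; a=D[:,0]*np.cos(r)+D[:,1]*np.sin(r); b=-D[:,0]*np.sin(r)+D[:,1]*np.cos(r)
for lo,hi in((8,20),(20,31),(31,37),(48,65)):
    j=(abs(b)<27)&(abs(a)<83)&(D[:,2]>lo)&(D[:,2]<hi); print(lo,j.sum(),np.round(np.percentile(a[j],[0,1,50,99,100]),1),np.round(np.percentile(b[j],[1,99]),1),np.round(np.percentile(D[j,2],[1,50,99]),1))
print(pk(p,(582,213),90,LP,-3.6))
```

```text
[589.0735677  105.25555603 266.32353175] 10.45 [512.868846   110.42835985 440.35132154]
8 1067 [-78.  -77.9  41.7  82.5  82.9] [-24.6  26.4] [10.1 14.4 19. ]
20 274 [-60.1 -60.1   9.7  65.7  67.8] [-23.3  24.1] [20.4 28.9 30.9]
31 832 [-45.7 -44.3  -1.6  63.5  65.3] [-23.6  23.9] [31.1 33.8 36.8]
48 676 [-81.7 -81.7 -62.9 -44.2 -41.5] [-17.3  16.9] [48.1 56.  57.9]
(array([582.1, 210.7,  -3.6]), np.float64(0.97))
```

View pics/w5.png

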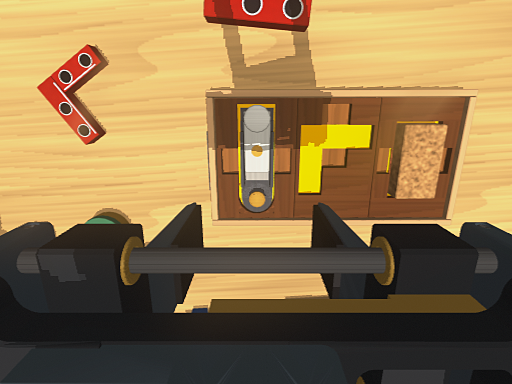

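Call:
move_arm(
  plan=[
    [[-1.27, -4.36, 0], -7.8, 0.34],
    [[-1.27, -4.36, 0], -7.8, 0.34],
    [[-1.27, -4.36, 0], -7.8, 0.34],
    [[-1.27, -4.36, 0], -7.8, 0.34],
    [[-1.27, -4.36, 0], -7.8, 0.34],
  ],
)

```text
time_s: 10.95
ee_pos: [522.9, -113.7, 261.5]
ee_rot: [-179.8, -0.3, 137.1]
force: [0.6, 0.2, -1.0]
gripper_width: 60.4
gripper_force: 0.0
```

Call:
move_arm(
  plan=[
    [[-1.27, -4.36, 0], -7.8, 0.34],
    [[-1.27, -4.36, 0], -7.8, 0.34],
    [[0, 0, 0], 0, 0.34],
    [[0, 0, 0], 0, 0.34],
    [[0, 0, 0], 0, 0.34],
  ],
)

```text
time_s: 11.45
ee_pos: [499.8, -198.6, 262.6]
ee_rot: [-179.9, -0.2, 121.9]
force: [0.6, -0.0, -0.6]
gripper_width: 60.3
gripper_force: 0.0
```

Run:
```python
from b import *
p=env.grab_frame("wrist");s=env.state();print(s["ee_pos"],s["ee_rot"],p["position"])
q,sc=sq(p,(477,-154),name="sq2");print(q,sc)
W=cloud(p);P=W[np.isfinite(W).all(-1)]
k=(P[:,2]>16)&(P[:,2]<28)&(np.hypot(P[:,0]-476,P[:,1]+153)<85)
h=1.;c=(477,-154);H=85;m=np.zeros((170,170),np.uint8)
ij=np.round(P[k][:,:2]-np.array(c)+H).astype(int);ij=ij[((ij>=0)&(ij<170)).all(1)];m[ij[:,1],ij[:,0]]=1
print(np.percentile(P[k][:,2],[5,50,95]),fit(clean(m,5),L,c,H,31)[:2])
```

```text
[ 500.13720494 -198.36170963  263.00274586] [-1.79934425e+02 -1.37153262e-01  1.21932756e+02] [ 459.57316089 -134.31111448  434.07757083]
[ 476.67715835 -153.72976609   30.70755015] 0.902882986559836
[21.13920694 22.58234323 24.06205538] (array([ 477.35168962, -154.13108988,   31.90984058]), np.float64(0.9177123133968498))
```

View pics/sq2.png

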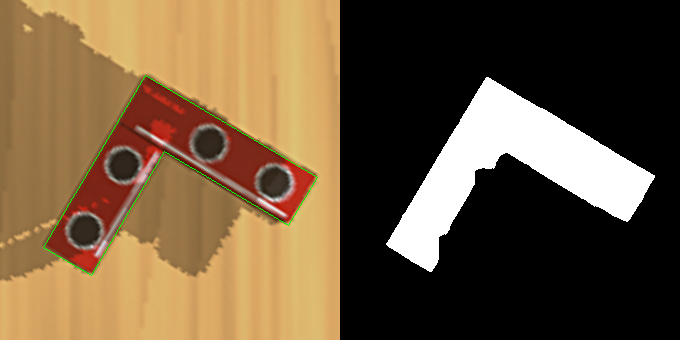

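Call:
move_arm(
  plan=[
    [[-2.42, 2.31, -3], -0.6, 0.34],
    [[-2.42, 2.31, -3], 0, 0.34],
    [[0, 0, -5], 0, 0.34],
    [[0, 0, -5], 0, 0.34],
    [[0, 0, -4], 0, 0.34],
  ],
)

```text
time_s: 12.0
ee_pos: [451.1, -151.5, 61.9]
ee_rot: [-179.9, -0.1, 121.4]
force: [0.5, -0.1, 0.6]
gripper_width: 60.0
gripper_force: 0.0
```

Call:
move_arm(
  plan=[
    [[0, 0, -2], 0, 0.34],
    [[0, 0, 0], 0, 0.34],
    [[0, 0, -2], 0, 0.34],
    [[0, 0, -1.6], 0, 0.34],
    [[0, 0, -0.4], 0, 0.34],
  ],
)

```text
time_s: 12.5
ee_pos: [452.2, -152.7, 4.0]
ee_rot: [-180.0, -0.0, 121.3]
force: [0.4, -0.2, -0.7]
gripper_width: 59.7
gripper_force: 0.0
```

Call:
move_arm(
  plan=[
    [[0, 0, 0], 0, 0.34],
    [[0, 0, 0], 0, 0.34],
    [[0, 0, 0], 0, 0.6],
    [[0, 0, 0], 0, 1],
    [[0, 0, 0], 0, 1],
  ],
  squeeze=35,
)

```text
time_s: 13.0
ee_pos: [452.3, -153.6, 4.4]
ee_rot: [180.0, 0.0, 121.2]
force: [-0.1, 0.8, 0.3]
gripper_width: 38.9
gripper_force: 0.0
```

Call:
move_arm(
  plan=[
    [[0, 0, 0], 0, 1],
    [[0, 0, 0], 0, 1],
    [[0, 0, 0], 0, 1],
  ],
)

```text
time_s: 13.3
ee_pos: [452.2, -153.5, 4.1]
ee_rot: [180.0, 0.0, 121.2]
force: [-0.2, -0.2, 2.4]
gripper_width: 27.8
gripper_force: 35.0
```

Call:
move_arm(
  plan=[
    [[0, 0, 2], 0, 1],
    [[0, 0, 4], 0, 1],
    [[1.8, 3.8, 2.2], -5, 1],
    [[1.8, 3.8, 2.2], -5, 1],
    [[1.8, 3.8, 2.2], -5, 1],
  ],
)

```text
time_s: 13.8
ee_pos: [505.8, -38.4, 130.5]
ee_rot: [-179.9, -0.0, 106.0]
force: [-0.2, -0.0, -3.0]
gripper_width: 27.7
gripper_force: 35.0
```

Call:
move_arm(
  plan=[
    [[1.8, 3.8, 2.2], -5, 1],
    [[1.8, 3.8, 2.2], -5, 1],
    [[1.8, 3.8, 2.2], -5, 1],
    [[1.8, 3.8, 2.2], -4.8, 1],
    [[0, 0, 0], 0, 1],
  ],
)

```text
time_s: 14.3
ee_pos: [581.3, 117.4, 220.2]
ee_rot: [179.6, -0.2, 86.6]
force: [-0.1, -1.0, -2.2]
gripper_width: 27.5
gripper_force: 35.0
```

Call:
move_arm(
  plan=[
    [[0, 0, 0], 0, 1],
    [[0, 0, 0], 0, 1],
    [[0, 0, 0], 0, 1],
  ],
)

```text
time_s: 14.6
ee_pos: [577.0, 111.3, 216.8]
ee_rot: [-179.9, 0.1, 86.4]
force: [-0.2, -0.3, -2.7]
gripper_width: 28.0
gripper_force: 35.0
```

Run:
```python
from b import *
from d import pk
p=env.grab_frame("wrist");s=env.state();print(s["ee_pos"],s["ee_rot"],p["position"]);save(p,"w6")
e=np.array(s["ee_pos"]);r=np.radians(s["ee_rot"][2]-90)
c=e[:2]-np.array([-21*np.cos(r)-13*np.sin(r),-21*np.sin(r)+13*np.cos(r)])
print("expect",c,np.degrees(r))
W=cloud(p);P=W[np.isfinite(W).all(-1)]
zt=e[2]-4+22
k=(abs(P[:,2]-zt)<6)&(np.hypot(P[:,0]-c[0],P[:,1]-c[1])<90);D=P[k]-[*c,0]
a=D[:,0]*np.cos(r)+D[:,1]*np.sin(r); b=-D[:,0]*np.sin(r)+D[:,1]*np.cos(r)
print(k.sum(),"arm x",np.percentile(a[b>30],[2,98]),"end y",b[(a>-35)&(a<-7)].max(),"z",np.percentile(P[k][:,2]-zt,[5,50,95]))
print("pk",pk(p,(582,211),90,LP,-3.6))
```

```text
[577.22128292 111.32374744 217.09800254] [-1.79887352e+02  3.66057784e-02  8.63521179e+01] [581.46204829 187.24542285 387.9650581 ]
expect [597.35161581  97.01397114] -3.647882109169018
5938 arm x [-40.76971916  -3.81035143] end y 64.13442002437898 z [-1.20811914  0.11952799  1.45993455]
pk (array([582.2, 210.8,  -3.5]), np.float64(0.978))
```

View pics/w6.png

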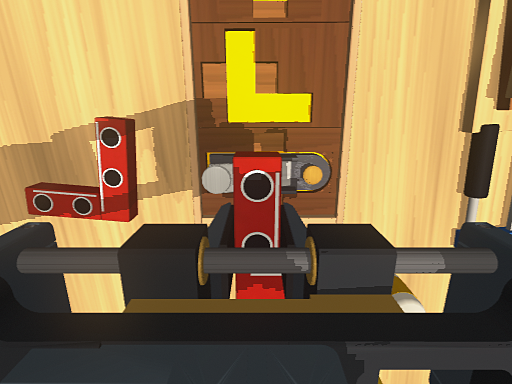

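Call:
move_arm(
  plan=[
    [[-0.54, 3.75, -2], 0, 1],
    [[-0.54, 3.75, -2], 0, 1],
    [[-0.54, 3.75, -2], 0, 1],
    [[0, 0, -4], 0, 1],
    [[0, 0, -4], 0, 1],
  ],
)

```text
time_s: 15.15
ee_pos: [561.9, 225.5, 77.2]
ee_rot: [179.9, -0.0, 86.5]
force: [0.8, -0.5, -2.3]
gripper_width: 27.3
gripper_force: 35.0
```

Call:
move_arm(
  plan=[
    [[0, 0, -2], 0, 1],
    [[0, 0, -1], 0, 1],
    [[0, 0, 0], 0, 1],
    [[0, 0, 0], 0, 1],
    [[0, 0, 0], 0, 1],
  ],
)

```text
time_s: 15.65
ee_pos: [563.1, 225.2, 49.7]
ee_rot: [179.8, -0.1, 86.4]
force: [-0.0, -0.2, -2.6]
gripper_width: 27.2
gripper_force: 35.0
```

Call:
move_arm(
  plan=[
    [[0, 0, 0], 0, 1],
    [[0, 0, 0], 0, 1],
    [[0, 0, 0], 0, 1],
  ],
)

```text
time_s: 15.95
ee_pos: [562.1, 225.1, 48.5]
ee_rot: [179.9, -0.0, 86.4]
force: [0.4, 0.6, -2.3]
gripper_width: 28.1
gripper_force: 35.0
```

Call:
move_arm(
  plan=[
    [[0, 0, -1.2], 0, 1],
    [[0, 0, -0.8], 0, 1],
    [[0, 0, -0.3], 0, 1],
    [[0, 0, -0.3], 0, 1],
    [[0, 0, 0], 0, 1],
  ],
)

```text
time_s: 16.45
ee_pos: [561.6, 224.9, 21.3]
ee_rot: [-179.9, 0.0, 86.4]
force: [-0.5, 0.3, -1.9]
gripper_width: 27.7
gripper_force: 35.0
```

Call:
move_arm(
  plan=[
    [[0, 0, -0.2], 0, 1],
    [[0, 0, -0.2], 0, 1],
    [[0, 0, 0], 0, 1],
    [[0, 0, 0], 0, 1],
  ],
)

```text
time_s: 16.85
ee_pos: [562.1, 225.1, 18.2]
ee_rot: [180.0, -0.0, 86.4]
force: [0.3, 0.7, -0.8]
gripper_width: 27.8
gripper_force: 35.0
```

Nearly touching; settle slightly and release with a limited opening, then rise.

Call:
move_arm(
  plan=[
    [[0, 0, -0.1], 0, 1],
    [[0, 0, 0], 0, 1],
    [[0, 0, 0], 0, 0.5],
    [[0, 0, 0], 0, 0.5],
    [[0, 0, 0], 0, 0.5],
  ],
)

```text
time_s: 17.35
ee_pos: [562.0, 225.0, 17.0]
ee_rot: [180.0, -0.0, 86.4]
force: [0.2, 0.1, 0.8]
gripper_width: 45.2
gripper_force: 0.0
```

Call:
move_arm(
  plan=[
    [[0, 0, 0.5], 0, 0.5],
    [[0, 0, 2], 0, 0.5],
    [[0, 0, 4], 0, 0.5],
    [[0, 0, 5], 0, 0.5],
    [[0, -3, 4], 0, 0.5],
  ],
)

```text
time_s: 17.85
ee_pos: [562.6, 197.4, 174.8]
ee_rot: [179.8, -0.1, 86.6]
force: [1.1, 1.2, -0.6]
gripper_width: 45.9
gripper_force: 0.0
```

Call:
move_arm(
  plan=[
    [[0, -3, 3], 0, 0.5],
    [[0, -3, 2], 0, 0.5],
    [[0, 0, 0], 0, 0.5],
    [[0, 0, 0], 0, 0.5],
  ],
)

```text
time_s: 18.25
ee_pos: [561.9, 134.8, 222.4]
ee_rot: [180.0, -0.0, 86.3]
force: [-0.6, 0.2, 0.6]
gripper_width: 45.3
gripper_force: 0.0
```

Run:
```python
from b import *
p=env.grab_frame("wrist");s=env.state();print(s["ee_pos"],s["gripper_width"],s["time_s"]);save(p,"w7")
print(sq(p,(582,211),yaw=-3.5,z=36))
W=cloud(p);P=W[np.isfinite(W).all(-1)];r=np.radians(-3.5)
for n,c,zr in(("sq",(582.2,210.8),(30,45)),("pl",(591,105.3),(30,80))):
    D=P-[*c,14];a=D[:,0]*np.cos(r)+D[:,1]*np.sin(r);b=-D[:,0]*np.sin(r)+D[:,1]*np.cos(r)
    if n=="sq":
        j=((a>-30)&(a<60)&(b>-30)&(b<60)&((a<-12)|(b<-12))&(abs(D[:,2]-22)<6))
        A=np.c_[a[j],b[j],np.ones(j.sum())];print("top plane",np.linalg.lstsq(A,D[j,2],rcond=None)[0])
    else:
        j=(abs(b)<30)&(abs(a)<86)&(D[:,2]>16)&(D[:,2]<62);print(j.sum(),np.percentile(a[j],[0,100]),np.percentile(b[j],[1,99]),D[j,2].max())
```

```text
[561.45035593 135.25645819 221.45440363] 45.419572313720884 18.3
(array([580.84665289, 210.40022612,  -3.72798032]), np.float64(0.9054561420801263))
top plane [2.83669614e-03 4.08278679e-03 2.27121058e+01]
3110 [-82.53166879  75.80904845] [-21.6996787   24.75344328] 58.532162237836644
```

View pics/w7.png

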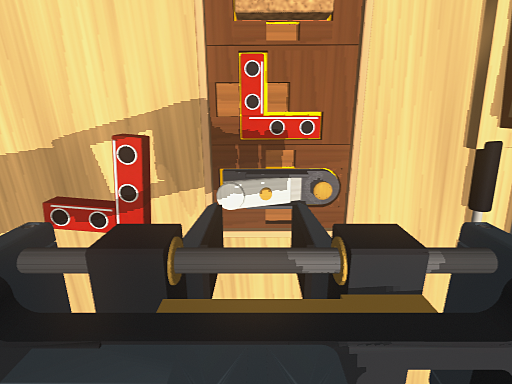

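```bash
python3 -c "
from workcell import env
print(env.job_done())"
```

```text
the job is handed in; nothing more can be done
None
```

The block plane and the red clamping square are each in their own tray pocket. By the last wrist-camera measurements they are flat and the right way round: the square was within about 2 mm of its pocket point, and the plane reached the pocket floor. The job was handed in at about 18 s of the 61 s allowed, and the hand-in returned no verdict.

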